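# Run down the loose wing nut of a book press at a flea-market stall

### The arm

A 6-joint arm with a two-finger parallel gripper is mounted at the origin on the work surface. World frame = base frame: x ahead of the robot, y to its left, z up, the work surface at z = 0. Lengths are in m, angles in rad, forces in N, time in s.
With the tool pointing down it reaches from about 0.3 to 0.875 m from the base axis. Payload 6.4 kg.
Tool frame: the origin (TCP) lies at the very end of the fingers, on their centre line; the grasp point (between the pads) lies 19 mm behind it; x points along the fingers, y is the direction in which the jaws open and shut, and the axes are right-handed (so a half turn about x gives the same grasp; the last joint's range is limited). The gripper opens to 85 mm and grips with 20 to 120 N. Pads are 22 mm wide; open, the fingers measure 114 mm over their backs; the gripper's body (76 mm by 85 mm) begins 54 mm behind the grasp point. The pads swing forward as they close: fully open they stand 13 mm farther back than shut.
Start: joints at [1.023, 0.181, 1.607, -0, 1.354, -0.206], TCP at [0.193, 0.542, 0.231] pointing down, gripper open.
Joint ranges: [-2.99, 2.99], [-0.89, 2.07], [0.3, 2.58], [-1.14, 4.28], [0, 2.63], [-3.12, 3.12]. Speed limits (rad/s): [2.57, 2.57, 3.01, 3.14, 3.14, 3.14].

### API

Orientations are given as a unit quaternion [w, x, y, z].
In Python, from bench import status, optics, hand_in gives the robot as it stands. The module is installed in compiled form; this text tells all that it offers.
- The arm moves only by the shell command python3 -m jog 'ROWS'. ROWS is JSON, one flat list of numbers, 5 for each row, row after row: the shift along the tool's x, y, z in mm, then the turn about the tool's x in degrees, then the opening in per cent of the stroke, from 0 (shut) to 100 (fully open). In form: [tx, ty, tz, yaw, gripper, tx, ty, tz, yaw, gripper, ...]. A call has exactly 5 rows; each row is the pose to reach, as a shift and turn from the pose commanded when the call began, along the tool's axes at that moment; what a row does not reach only later rows make up. A row lasts 1/10 s, in which the tool goes at most 50 mm and 8.59 degrees, less where a joint would pass 70% of its speed; a pose out of reach is approached as far as the arm can. A call with a gripper value outside its range is refused whole. The fingers move at their own pace and stop on an object; the grip force is fixed at half the most. Time passes only in rows, so rows that repeat a pose let the fingers close, or fill a call up. It gives the time, the measured TCP pose, the force and the opening at its end, in the units of the state.
- status.get_obs(): the state, without advancing time (a new reading comes with each control period).
- optics.camera(name): name is "scene" or "top" or "wrist"; returns the picture (400x640x3 uint8, red, green, blue); there is no depth.
- optics.get_calibration(name): a dict with "vertical_fov" (degrees; the focal length in pixels is half the picture's height over the tangent of half this angle, whatever the lens; pixels are square), "cx", "cy" (the principal point, pixels), "k1" (the pictures are not rectified: a ray, as slopes to the right and down, at radius r is drawn at 1 + k1 r^2 times it, then the intrinsics apply), "extrinsics" (4x4, takes a point from camera to world coordinates). Camera axes: x right, y up, looking along -z (the intrinsics and any distortion apply to the point x, -y, -z); pixel columns grow to the right and rows downward; lengths in m; the calibration is good to about 2 mm. A picture is of the moment at which its call begins: read the wrist's pose just before it. get_calibration takes no time and is no camera call; for the wrist camera it gives the pose at the moment of the call.
- hand_in(): hands the job in, once; it reports no verdict.
The state is a dict: "time_s": time; "q": joint angles; "dq": joint speeds; "joint_efforts": joint torques, N m; "eef_pos": TCP position; "eef_rot": TCP orientation; "wrist_force": force on the tool from outside, world axes, zero at the start; "torque": the same for the moment, N m; "opening": opening from 0.0 (shut) to 1.0 (fully open).
Only numpy, scipy, OpenCV 4.12 (cv2) and the standard library are available. Lean on these libraries where they do the work, as an engineer would, in place of code of your own. Each camera call takes 0.05 s, during which the arm holds its last target. There are 200 camera calls.

### The job

On the stall stands a book press, and one of its two wing nuts is backed off and sits higher on its stud than the other. Push its wings round clockwise with a fingertip, stroke after stroke, until it is screwed right down snug on its washer and turns no further, then take your hand away. Only push the nut, never pinch it; leave the other nut tight and do not move or knock over the goods standing on and around the press.

Things in the scene. Friction and masses are not known exactly. Their poses are not given: they have to be found in the camera images.
- press: Book press: two pale wooden boards, 170 mm (own x) by 300 mm (own y), with a dark-red book clamped between them, fixed on the stall. Origin: centre of its underside, at table height. The upper face of its top board is 94 mm above the table. At own y = +120 and -120 mm (x = 0) an upright steel stud rises through the board, with a grey metal wing nut on each: one loose, one tight; which end varies.
- stud_1: The stud of the loose nut: upright steel screw 16 mm thick, standing 38 mm above the top board through a fixed washer 34 mm wide and 3 mm thick. Origin on its axis at the board's upper face. Its threads are coarse: 4 mm a turn.
- wingnut (a joint): How far the LOOSE nut is still backed off, rad: 0 = snug on its washer (hard stop), growing counter-clockwise seen from above; it starts 1.2 to 2 turns up. Turned clockwise it goes down 4 mm a turn. Light friction (0.02 N m); it stays where it is left.
- wingnut_centre (a point): Point on the loose nut's axis at mid-height of its wings, 22 mm above its underside (119 mm above the table once snug, higher by 4 mm for each turn backed off). Own x along the wings. The nut: hub 34 mm wide and 20 mm tall, with two upright round ears, each a disc 26 mm across and 8 mm thick, centred 25 mm from the axis, reaching 12 to 38 mm from the axis and 9 to 35 mm above the underside.
- wingnut_tip (a point): Outer end of one of the loose nut's two wings: 38 mm from the nut's axis, at mid-height of the wing. It goes round with the nut; the other wing is opposite.
- wingnut_push_faces: The loose nut's two wing faces to push on: on each wing the flat side that looks counter-clockwise seen from above. Origin on the nut's axis at its underside; own x along the wings; the faces lie at own y = +4 mm on the +x wing and at own y = -4 mm on the -x wing, discs 23 mm across.
- wingnut_back_faces: The opposite sides of the same two wings, 8 mm from the push faces; same origin and axes. Pressed alone they unscrew the nut; fingers pressing both push and back faces at once are pinching it.
- tight_nut (a joint): The same angle for the OTHER wing nut, which is already snug (0) on its washer and should stay so.
- tight_nut_centre (a point): The same point on the tight nut's axis, 119 mm above the table. The tight nut has the same shape as the loose one; own x along its wings.
- bell: Bystander: a small brass hand bell, 42 mm wide and 57 mm tall, standing on the press's top board between the two studs. Origin: centre of its underside. Leave it alone.
- bone_folder: Bystander: a flat bone folder, 120 x 20 x 4 mm, lying on the press's top board between the two studs. Origin: centre of its underside. Leave it alone.
- candlestick: Bystander: a brass candlestick, foot 80 mm wide, 145 mm tall, standing on the robot's side of the press. Origin: centre of its underside. Leave it alone.
- alarm_clock: Bystander: a blue twin-bell alarm clock, 72 mm wide, 106 mm tall, standing on the robot's side of the press. Origin: centre of its underside. Leave it alone.
- creamer: Bystander: a white china jug with a handle, 64 mm wide, 75 mm tall, beyond the press. Origin: centre of its underside. Leave it alone.
- bottle: Bystander: a green glass bottle with a cork, 62 mm wide, 164 mm tall, beyond the press. Origin: centre of its underside. Leave it alone.
- sugar_bowl: Bystander: a lidded copper sugar bowl, 110 mm wide, 112 mm tall, to the right of the press. Origin: centre of its underside. Leave it alone.
- plate: Bystander: a white china plate, 200 mm wide, 22 mm tall, to the left of the press. Origin: centre of its underside. Leave it alone.

How it is judged:
By the outcome, as a careful person would: the job done as asked, in the order asked, and still so for the second after the job is handed in, with the robot touching nothing.
It also fails if it takes over 64 s, if anything falls off the work surface, if the arm or the gripper's body presses on something with over 40 N, if the wrist force passes 120 N, or if a joint passes its speed limit or range.

## Working session

There is one attempt and no reset: what is moved stays moved. The work goes in short steps, Python scripts to look and compute and a shell command to move; the robot and the scene stay as the last step left them, time stands still between calls to the robot, and variables do not carry over. Pictures are saved under pics/ and viewed, on a budget of 10 in all, crops included, one or two more only if the job needs it, and the job is handed in when it is done.

```bash
mkdir -p pics; cat > h.py <<'E'
import numpy as np,cv2
from bench import status,optics
def K(c):
    f=200/np.tan(np.radians(c["vertical_fov"])/2); return f
def proj(c,p):
    T=np.linalg.inv(np.array(c["extrinsics"])); q=T[:3,:3]@np.array(p)+T[:3,3]
    s=np.array([q[0],-q[1]])/-q[2]; s=s*(1+c["k1"]*(s@s)); return s*K(c)+[c["cx"],c["cy"]]
def ray(c,uv):
    d=(np.array(uv,float)-[c["cx"],c["cy"]])/K(c); s=d.copy()
    for _ in range(30): s=d/(1+c["k1"]*(s@s))
    T=np.array(c["extrinsics"]); return T[:3,3],T[:3,:3]@np.array([s[0],-s[1],-1])
def atz(c,uv,z):
    o,d=ray(c,uv); return o+d*(z-o[2])/d[2]
def crop(im,u0,v0,w,h,s,name):
    cv2.imwrite(name,cv2.resize(im[v0:v0+h,u0:u0+w,::-1],None,fx=s,fy=s,interpolation=cv2.INTER_CUBIC))
E
python3 - <<'E'
from h import *
import pickle
o=status.get_obs();print(o)
a=optics.camera("top");b=optics.camera("scene")
ca,cb=optics.get_calibration("top"),optics.get_calibration("scene");print(ca,cb)
pickle.dump((a,b,ca,cb),open("im0.pkl","wb"))
crop(a,0,0,640,400,1.25,"pics/top.png")
crop(b,0,0,640,400,1.25,"pics/scene.png")
E
```

```text
{'time_s': 0.0, 'q': array([ 1.02268950e+00,  1.81509821e-01,  1.60802427e+00, -3.00839048e-06,
        1.35379021e+00, -2.06304246e-01]), 'dq': array([-0.00174511, -0.00108151,  0.00223493,  0.0012482 ,  0.00056818,
       -0.00034287]), 'joint_efforts': array([-4.87732086e-04, -4.44863355e+01, -3.51325464e+01, -3.25260107e-04,
        9.30956594e-03, -2.22493878e-05]), 'eef_pos': array([0.19242297, 0.54125784, 0.23039385]), 'eef_rot': array([ 0.69658081,  0.11968822,  0.69702988, -0.12082736]), 'wrist_force': array([ 0.94522967, -0.27057291, -0.62418104]), 'torque': array([-0.00179098, -0.01651032, -0.06220718]), 'opening': 1.0016745086715757}
{'vertical_fov': 55.42222275737523, 'cx': 317.55357295249814, 'cy': 197.40470095058922, 'k1': 0.025724155001284964, 'extrinsics': array([[ 0.00648523,  0.97884915, -0.2044805 ,  0.30526609],
       [-0.99997361,  0.00701773,  0.00187908,  0.02763749],
       [ 0.00327433,  0.20446292,  0.97886883,  1.47911221],
       [ 0.        ,  0.        ,  0.        ,  1.        ]])} {'vertical_fov': 47.96579065393704, 'cx': 326.5331581572195, 'cy': 191.69836762534047, 'k1': 0.03784147203271404, 'extrinsics': array([[ 1.42415369e-01, -6.77289006e-01,  7.21801541e-01,
         1.54506339e+00],
       [ 9.89805967e-01,  9.64049262e-02, -1.04834336e-01,
        -1.39861799e-01],
       [ 1.41791882e-03,  7.29373493e-01,  6.84114243e-01,
         1.02147965e+00],
       [ 0.00000000e+00,  0.00000000e+00,  0.00000000e+00,
         1.00000000e+00]])}
```

View pics/top.png

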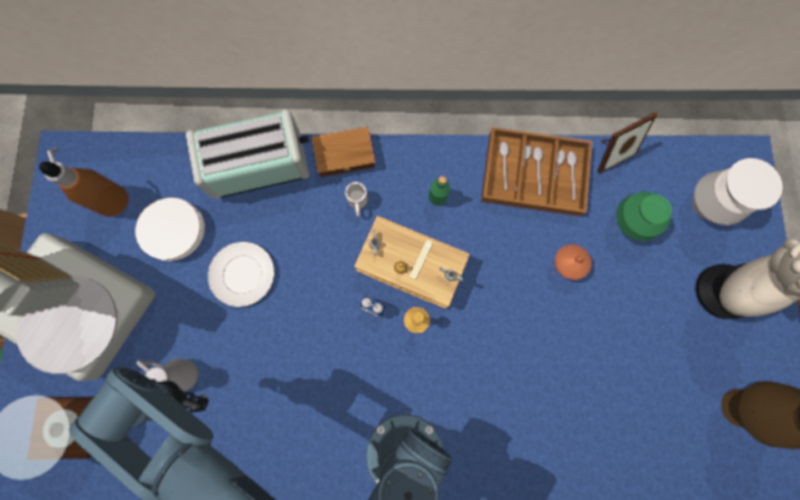

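View pics/scene.png

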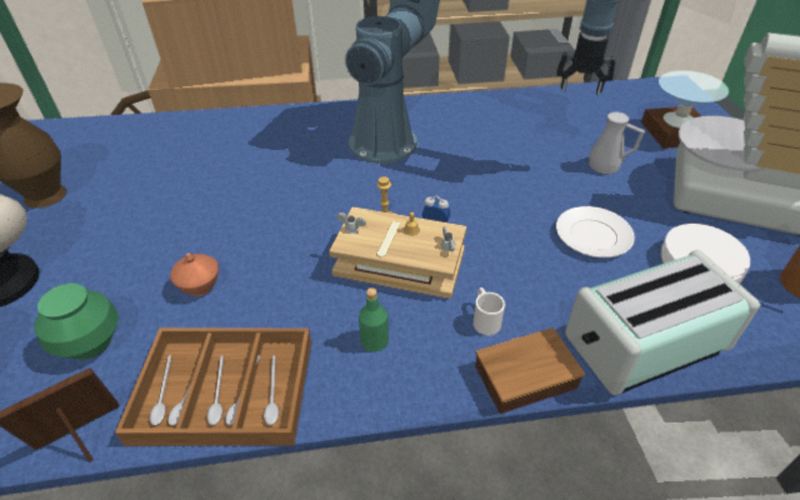

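The top view (800 px wide) has the press at about (412,260), with nuts at (377,243) and (450,273). The scene view has nuts at (350,222) on the right end and (447,240) on the left end. I'll enlarge both.

```bash
python3 - <<'E'
from h import *
import pickle
a,b,ca,cb=pickle.load(open("im0.pkl","rb"))
A=cv2.resize(a[165:255,275:385,::-1],(730,597),interpolation=cv2.INTER_CUBIC)
cv2.imwrite("pics/topc.png",A)   # scale 6.636
B=b[150:240,255:385,::-1]
cv2.imwrite("pics/scc.png",cv2.resize(B,(780,540),interpolation=cv2.INTER_CUBIC)) # scale 6
E
```

```text
(no output)
```

View pics/topc.png

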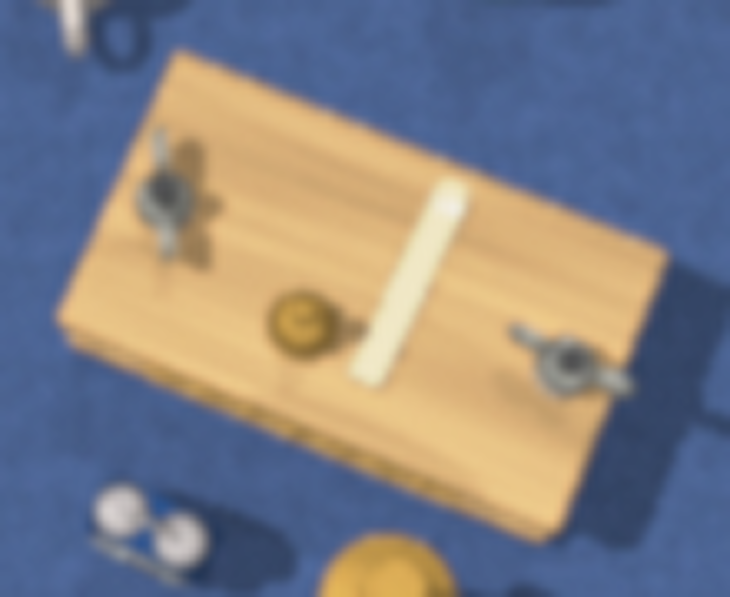

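View pics/scc.png

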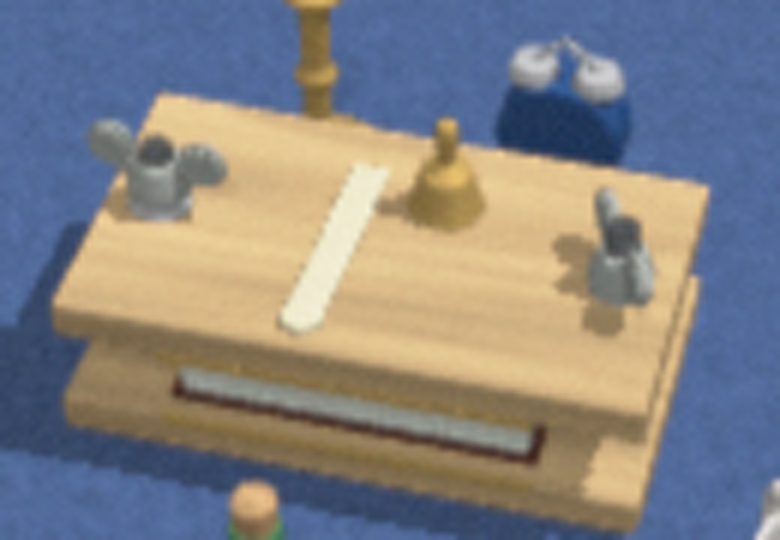

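```bash
python3 - <<'E'
from h import *
import pickle
from scipy.optimize import least_squares
a,b,ca,cb=pickle.load(open("im0.pkl","rb"))
t=lambda p:np.array(p)/6.636+[275,165]
s=lambda p:np.array(p)/6+[255,150]
top=[t(p) for p in [(178,50),(668,255),(547,535),(58,318)]]
sc=[s(p) for p in [(645,408),(55,310),(160,95),(708,187)]]
loc=np.array([[85,150],[85,-150],[-85,-150],[-85,150]])/1000
def W(x,l,z): c,n=np.cos(x[2]),np.sin(x[2]); return [x[0]+c*l[0]-n*l[1],x[1]+n*l[0]+c*l[1],z]
for nm,T,S in (("both",1,1),("top",1,0),("sc",0,1)):
    f=lambda x:np.concatenate([T*(proj(ca,W(x,l,.094))-p) for l,p in zip(loc,top)]+[S*(proj(cb,W(x,l,.094))-p) for l,p in zip(loc,sc)])
    r=least_squares(f,[.5,0,-.3]);print(nm,r.x,np.round(r.fun,1).tolist())
    if nm=="both":x=r.x
    for y in (.12,-.12):print(" stud",W(x if nm=='both' else r.x,(0,y),.132))
def tri(p,q):
    o,d=ray(ca,p);o2,d2=ray(cb,q)
    A=np.stack([d,-d2],1);l=np.linalg.lstsq(A,o2-o,rcond=None)[0]
    P,Q=o+d*l[0],o2+d2*l[1];return (P+Q)/2,np.linalg.norm(P-Q)
print("Lstudtop",tri(t((166,184)),s((626,220))),"Rstudtop",tri(t((572,357)),s((156,140))))
for nm,z in(("L",.132),("R",.132)):
    pass
print("L far ear top/near ear",tri(t((160,140)),s((641,250))),tri(t((168,245)),s((604,200))))
print("R ears",tri(t((520,330)),s((205,160))),tri(t((622,382)),s((108,138))))
for y in(.12,-.12):
  print(y,"proj studtop top-crop",(proj(ca,W(x,(0,y),.132))-[275,165])*6.636,"scene",(proj(cb,W(x,(0,y),.132))-[255,150])*6,"hubtop snug scene",(proj(cb,W(x,(0,y),.117))-[255,150])*6,"hub bottom",(proj(cb,W(x,(0,y),.097))-[255,150])*6)
E
```

```text
both [ 0.5559682  -0.01805535 -0.39702414] [-0.7, -0.6, -0.3, -0.8, 0.8, -0.6, -1.1, -0.1, 0.1, 0.9, -1.4, -1.5, -0.3, -1.3, 0.3, -0.9]
 stud [np.float64(0.6023692757925971), np.float64(0.09261053984622453), 0.132]
 stud [np.float64(0.5095671150071241), np.float64(-0.12872124493297793), 0.132]
top [ 0.55406926 -0.01918833 -0.40705036] [-0.0, -0.4, 0.1, 0.2, 0.8, 0.2, -0.8, -0.0, -0.0, 0.0, -0.0, -0.0, -0.0, -0.0, -0.0, -0.0]
 stud [np.float64(0.6015775511820404), np.float64(0.09100677518180271), 0.132]
 stud [np.float64(0.506560968907161), np.float64(-0.12938344486618636), 0.132]
sc [ 0.55849756 -0.01742209 -0.38571891] [-0.0, -0.0, -0.0, -0.0, 0.0, -0.0, -0.0, -0.0, 1.0, 1.2, -1.0, -0.4, -0.5, -0.5, 0.5, -0.8]
 stud [np.float64(0.6036446005167915), np.float64(0.0937612984648546), 0.132]
 stud [np.float64(0.5133505235151392), np.float64(-0.12860546986715066), 0.132]
Lstudtop (array([0.60305699, 0.09095838, 0.13618495]), np.float64(0.004961630441823686)) Rstudtop (array([ 0.50946487, -0.12964866,  0.13445739]), np.float64(0.00282657049496527))
L far ear top/near ear (array([0.6270782 , 0.09397061, 0.13814856]), np.float64(0.0038270408993390523)) (array([0.57177724, 0.08841015, 0.12170309]), np.float64(0.0017833334962921656))
R ears (array([ 0.52436015, -0.10435157,  0.13079676]), np.float64(0.0013512962956469111)) (array([ 0.49709847, -0.15524369,  0.1284887 ]), np.float64(0.006385714481045896))
0.12 proj studtop top-crop [158.80306468 186.01651886] scene [623.50984003 225.28184707] hubtop snug scene [621.95877342 247.77605937] hub bottom [619.92926811 277.23110878]
-0.12 proj studtop top-crop [567.11065739 357.24701653] scene [155.36936503 143.52295677] hubtop snug scene [157.39000512 165.91822334] hub bottom [160.0351718 195.2585418]
```

```bash
cat >> h.py <<'E'
from scipy.spatial.transform import Rotation
def RT(o):
    q=o["eef_rot"]; return Rotation.from_quat([q[1],q[2],q[3],q[0]]).as_matrix()
E
python3 - <<'E'
from h import *
o=status.get_obs();R=RT(o);print(R.round(3))
c=optics.get_calibration("wrist");T=np.array(c["extrinsics"])
print(c["vertical_fov"],c["k1"],c["cx"],c["cy"]);print("cam pos in tool",R.T@(T[:3,3]-o["eef_pos"]),"look in tool",R.T@-T[:3,2])
for tgt in ([.44,-.06,.26],[.5096,-.1287,.25],[.45,-.129,.25]):
  print(tgt,"shift mm",1000*R.T@(np.array(tgt)-o["eef_pos"]))
E
```

```text
[[-0.001  0.335  0.942]
 [-0.001  0.942 -0.335]
 [-1.    -0.002 -0.   ]]
61.69976062214706 -0.05557131670994226 319.7029283699525 198.72866906335028
cam pos in tool [-1.44215641e-01 -4.21596835e-05 -7.73112972e-02] look in tool [0.95299997 0.00116951 0.30296813]
[0.44, -0.06, 0.26] shift mm [ -28.92122399 -483.60321664  434.76434101]
[0.5096, -0.1287, 0.25] shift mm [ -18.88270701 -524.98647645  523.36741085]
[0.45, -0.129, 0.25] shift mm [ -18.8336631  -545.2447761   467.31521294]
```

```bash
python3 -m jog '[-7,-175,154,0,0,-7,-175,154,0,0,-7,-175,154,0,0,-7,-175,154,0,0,-7,-175,154,0,0]'; python3 -m jog '[-7,-175,154,0,0,-7,-175,154,0,0,-7,-175,154,0,0,-7,-175,154,0,0,-7,-175,154,0,0]';python3 -m jog '[-7,-175,154,0,0,-7,-175,154,0,0,-7,-175,154,0,0,-7,-175,154,0,0,-7,-175,154,0,0]'
python3 - <<'E'
from h import *
o=status.get_obs();R=RT(o);print(R.round(3),1000*R.T@(np.array([.453,-.109,.25])-o["eef_pos"]))
E
```

```text
time_s: 0.6
eef_pos: [0.2794, 0.3227, 0.2379]
eef_rot: [0.697, 0.12, 0.697, -0.121]
wrist_force: [0.3, 0.4, 0.2]
opening: 0.143
time_s: 1.1
eef_pos: [0.3661, 0.1061, 0.2454]
eef_rot: [0.697, 0.121, 0.696, -0.121]
wrist_force: [1.2, 0.8, -0.4]
opening: 0.001
time_s: 1.6
eef_pos: [0.4525, -0.1109, 0.2521]
eef_rot: [0.697, 0.121, 0.697, -0.121]
wrist_force: [0.4, 0.4, -0.4]
opening: -0.005
[[ 0.     0.337  0.941]
 [-0.     0.941 -0.337]
 [-1.    -0.     0.   ]] [ 2.14027941  1.93807968 -0.15891891]
```

```bash
python3 - <<'E'
from h import *
import pickle
c=optics.get_calibration("wrist");a=optics.camera("wrist")
pickle.dump((a,c),open("w1.pkl","wb"))
for z in (.132,.117,.097,.094): print(z,proj(c,[.5096,-.1287,z]))
crop(a,0,0,640,400,1.25,"pics/w1.png")
E
```

```text
0.132 [322.30770949 256.30081592]
0.117 [322.17349238 248.70754117]
0.097 [322.01248024 239.60520508]
0.094 [321.98990844 238.32977123]
```

View pics/w1.png

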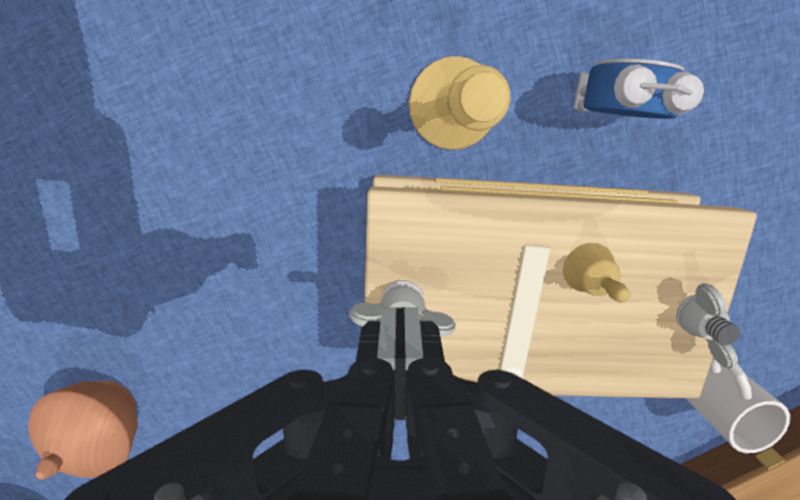

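The wrist image is flipped (its up is toward the robot). The far nut (700,325) is clear, but the fingers hide the near nut at (403,305). I'll back off and up for a clean view.

```bash
python3 -m jog '[-10,30,-50,0,0,-20,60,-80,0,0,-20,60,-80,0,0,-20,60,-80,0,0,-20,60,-80,0,0]'
python3 - <<'E'
from h import *
import pickle
c=optics.get_calibration("wrist");a=optics.camera("wrist")
pickle.dump((a,c),open("w2.pkl","wb"))
for P in ([.5096,-.1287],[.6024,.0926]): print([proj(c,P+[z]).round().tolist() for z in (.132,.117,.097,.094)])
A=a[:,:,::-1]
uv=[proj(c,P+[.115]) for P in ([.5096,-.1287],[.6024,.0926])]
t=[]
for u,v in uv:
    u0=int(np.clip(u-48,0,540));v0=int(np.clip(v-60,0,280));print(u0,v0)
    t.append(cv2.resize(A[v0:v0+120,u0:u0+100],(400,480),interpolation=cv2.INTER_CUBIC))
cv2.imwrite("pics/w2.png",np.hstack(t))
E
```

```text
time_s: 2.15
eef_pos: [0.397, -0.0246, 0.2722]
eef_rot: [0.697, 0.12, 0.697, -0.12]
wrist_force: [-0.7, 0.0, -0.1]
opening: -0.0
[[260.0, 319.0], [262.0, 310.0], [265.0, 299.0], [266.0, 297.0]]
[[491.0, 327.0], [485.0, 318.0], [477.0, 307.0], [476.0, 306.0]]
214 248
435 257
```

View pics/w2.png

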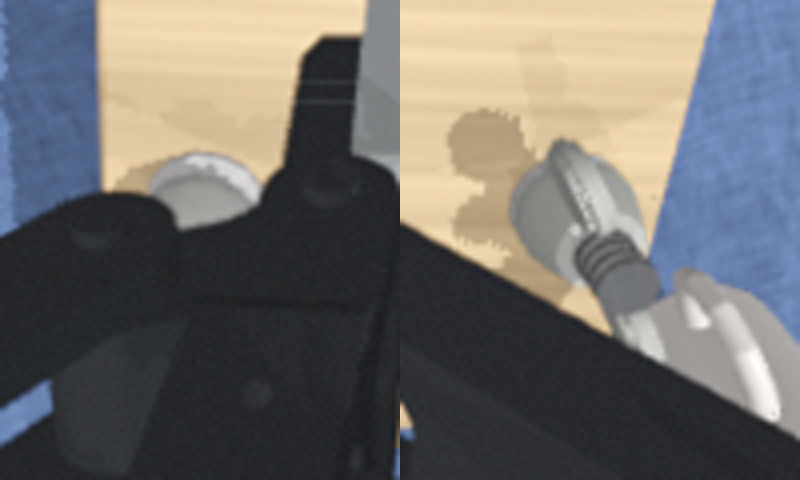

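Cross-checking the two nuts:
- **Near nut (right end):** a bright washer crescent shows below its hub, and triangulation puts its ears about 8 mm high, so this is the loose one.
- **Far nut:** it covers its washer, so it's tight.

Next I'll work out clearances and the approach.

```bash
python3 - <<'E'
from h import *
import pickle
a,b,ca,cb=pickle.load(open("im0.pkl","rb")); w,cw=pickle.load(open("w1.pkl","rb"))
N=np.array([.5097,-.1292,.13])
o=status.get_obs();R=RT(o)
for n,p in (("bell",atz(ca,np.array((300,325))/6.636+[275,165],.12)),("belltop w1",atz(cw,np.array((618,290))/1.25,.15)),("candle",atz(ca,np.array((417,318))/1.25,.14)),("candle w1",atz(cw,np.array((485,95))/1.25,.145))):
    d=1000*R.T@(p-N);print(n,p.round(3),"rel nut tool y,z",d[1:].round(),np.hypot(d[1],d[2]).round())
print("nut from TCP (tool mm), z=.160:",(1000*R.T@(np.array([N[0],N[1],.16])-o["eef_pos"])).round(1))
# wrist w1 check of ear tips in image, z ear centre ~.127
for p in ((350,312),(454,324)): print(atz(cw,np.array(p)/1.25,.128).round(4))
print(atz(cw,np.array((403,296))/1.25,.125))
E
```

```text
bell [0.528 0.015 0.12 ] rel nut tool y,z [142. -31.] 145.0
belltop w1 [0.528 0.013 0.15 ] rel nut tool y,z [140. -30.] 143.0
candle [ 0.383 -0.032  0.14 ] rel nut tool y,z [  49. -152.] 160.0
candle w1 [ 0.385 -0.035  0.145] rel nut tool y,z [  47. -149.] 156.0
nut from TCP (tool mm), z=.160: [112.1 -60.4 141.2]
[ 0.4927 -0.1624  0.128 ]
[ 0.5267 -0.0959  0.128 ]
[ 0.49501121 -0.12336054  0.125     ]
```

```bash
python3 -m jog '[0,-24,44,0,0,0,-48,88,0,0,10,-60,109,0,0,50,-60,109,0,0,100,-60,109,0,0]'; python3 -m jog '[15,0,0,0,0,30,0,0,0,0,43,0,0,0,0,43,0,0,0,0,43,0,0,0,0]'
cat >> h.py <<'E'
N=np.array([.5097,-.1292,0])
def st():
    o=status.get_obs();R=RT(o);d=1000*R.T@(o["eef_pos"]-N);print("rel nut ty,tz",d[1:].round(1),"R",np.hypot(d[1],d[2]).round(1),"alpha",np.degrees(np.arctan2(-d[2],d[1])).round(1),"z",-d[0].round(1),"F",np.round(R.T@o["wrist_force"],1),"t",o["time_s"])
E
python3 -c "from h import *;st()"
```

```text
time_s: 2.7
eef_pos: [0.4814, -0.1201, 0.1722]
eef_rot: [0.698, 0.121, 0.695, -0.122]
wrist_force: [0.3, 0.4, -1.2]
opening: -0.0
time_s: 3.2
eef_pos: [0.4795, -0.1179, 0.1293]
eef_rot: [0.697, 0.12, 0.697, -0.12]
wrist_force: [-0.5, -0.0, 0.5]
opening: -0.003
rel nut ty,tz [  0.5 -32.3] R 32.3 alpha 89.0 z 129.3 F [-0.5 -0.2 -0.4] t 3.2
```

```bash
python3 -m jog '[0,9.9,1.6,0,0,0,18.8,6.1,0,0,0,25.9,13.2,0,0,0,30.4,22.1,0,0,0,32,32,0,0]';python3 -c "from h import *;st()"; python3 -m jog '[0.2,-1.6,9.9,0,0,0.4,-6.1,18.8,0,0,0.6,-13.2,25.9,0,0,0.8,-22.1,30.4,0,0,1,-32,32,0,0]'
python3 - <<'E'
from h import *
st();import pickle
c=optics.get_calibration("wrist");a=optics.camera("wrist");pickle.dump((a,c),open("w3.pkl","wb"))
crop(a,200,150,240,180,3,"pics/w3.png")
E
```

```text
time_s: 3.7
eef_pos: [0.5212, -0.0975, 0.1295]
eef_rot: [0.697, 0.12, 0.697, -0.12]
wrist_force: [-0.9, -0.2, 0.3]
opening: 0.003
rel nut ty,tz [33.7  0.2] R 33.7 alpha -0.4 z 129.5 F [-0.3 -0.5 -0.8] t 3.7
time_s: 4.2
eef_pos: [0.5398, -0.1401, 0.1282]
eef_rot: [0.697, 0.12, 0.697, -0.12]
wrist_force: [1.2, -0.1, -0.3]
opening: 0.0
rel nut ty,tz [-0.1 32. ] R 32.0 alpha -90.3 z 128.2 F [0.3 0.3 1.2] t 4.2
```

View pics/w3.png

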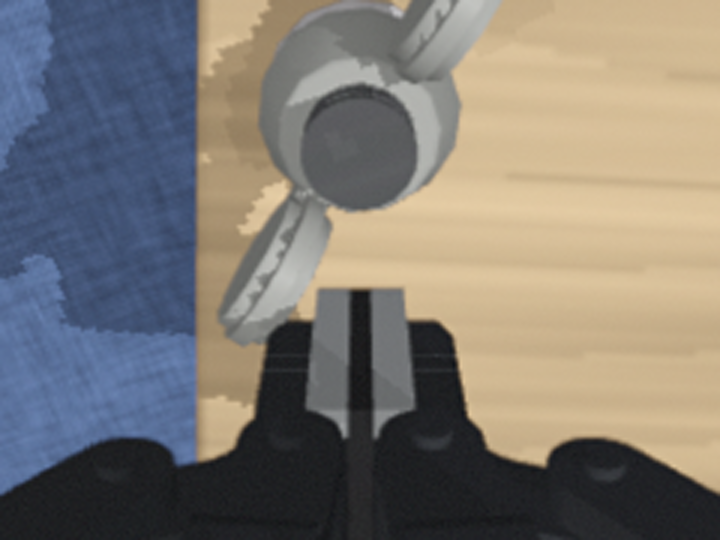

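The picture shows the fingertip pushing the lower ear (wing at (275,265) in the crop). Little thread shows above the hub, so it is the loose nut, and it has turned about 114°. I'll continue for 270°, still short of the minimum of 1.2 turns.

```bash
python3 -m jog '[0.2,-9.9,-1.6,0,0,0.4,-18.8,-6.1,0,0,0.6,-25.9,-13.2,0,0,0.8,-30.4,-22.1,0,0,1,-32,-32,0,0]';python3 -c "from h import *;st()"; python3 -m jog '[0.2,1.6,-9.9,0,0,0.4,6.1,-18.8,0,0,0.6,13.2,-25.9,0,0,0.8,22.1,-30.4,0,0,1,32,-32,0,0]';python3 -c "from h import *;st()"; python3 -m jog '[0.2,9.9,1.6,0,0,0.4,18.8,6.1,0,0,0.6,25.9,13.2,0,0,0.8,30.4,22.1,0,0,1,32,32,0,0]';python3 -c "from h import *;st()"
```

```text
time_s: 4.75
eef_pos: [0.4978, -0.1586, 0.1274]
eef_rot: [0.697, 0.12, 0.697, -0.121]
wrist_force: [1.1, 1.0, -0.5]
opening: 0.001
rel nut ty,tz [-31.8  -1.2] R 31.8 alpha 177.8 z 127.4 F [0.5 1.3 0.7] t 4.75
time_s: 5.25
eef_pos: [0.4791, -0.1163, 0.1263]
eef_rot: [0.697, 0.12, 0.697, -0.12]
wrist_force: [-0.5, -1.3, 0.2]
opening: -0.0
rel nut ty,tz [  1.9 -33.2] R 33.3 alpha 86.8 z 126.3 F [-0.2 -1.4 -0.1] t 5.25
time_s: 5.75
eef_pos: [0.5212, -0.0976, 0.1251]
eef_rot: [0.697, 0.12, 0.697, -0.12]
wrist_force: [0.5, -0.5, -0.3]
opening: -0.003
rel nut ty,tz [33.6  0.2] R 33.6 alpha -0.3 z 125.1 F [ 0.3 -0.3  0.6] t 5.75
```

Forces are near zero, so the nut is running freely. From here I'll take short 22.5° strokes, each gated on wrist force.

```bash
cat > ok.py <<'E'
import sys
from h import *
st(); sys.exit(int(np.linalg.norm(status.get_obs()["wrist_force"])>6))
E
J="python3 -m jog"; C="python3 ok.py"
( $J '[0,-0.5,2.4,0,0,0.1,-1,4.9,0,0,0.2,-1.4,7.3,0,0,0.2,-1.9,9.8,0,0,0.2,-2.4,12.2,0,0]' >/dev/null && $C && $J '[0,-1.4,2.1,0,0,0.1,-2.8,4.2,0,0,0.2,-4.2,6.2,0,0,0.2,-5.6,8.3,0,0,0.3,-7,10.4,0,0]' >/dev/null && $C && $J '[0,-2.1,1.4,0,0,0.1,-4.2,2.8,0,0,0.2,-6.2,4.2,0,0,0.2,-8.3,5.6,0,0,0.2,-10.4,7,0,0]' >/dev/null && $C && $J '[0,-2.4,0.5,0,0,0.1,-4.9,1,0,0,0.2,-7.3,1.4,0,0,0.2,-9.8,1.9,0,0,0.3,-12.2,2.4,0,0]' >/dev/null && $C && $J '[0,-2.4,-0.5,0,0,0.1,-4.9,-1,0,0,0.2,-7.3,-1.4,0,0,0.2,-9.8,-1.9,0,0,0.2,-12.2,-2.4,0,0]' >/dev/null && $C && $J '[0,-2.1,-1.4,0,0,0.1,-4.2,-2.8,0,0,0.2,-6.2,-4.2,0,0,0.2,-8.3,-5.6,0,0,0.3,-10.4,-7,0,0]' >/dev/null && $C && $J '[0,-1.4,-2.1,0,0,0.1,-2.8,-4.2,0,0,0.2,-4.2,-6.2,0,0,0.2,-5.6,-8.3,0,0,0.2,-7,-10.4,0,0]' >/dev/null && $C && $J '[0,-0.5,-2.4,0,0,0.1,-1,-4.9,0,0,0.2,-1.4,-7.3,0,0,0.2,-1.9,-9.8,0,0,0.3,-2.4,-12.2,0,0]' >/dev/null && $C )
```

```text
rel nut ty,tz [30.2 11.7] R 32.4 alpha -21.1 z 125.1 F [-0.6  0.  -0.2] t 6.25
rel nut ty,tz [23.4 22.3] R 32.3 alpha -43.7 z 124.8 F [ 0.1  0.4 -0.7] t 6.75
rel nut ty,tz [13.  29.1] R 31.9 alpha -66.0 z 124.6 F [-0.2  0.  -1.4] t 7.25
rel nut ty,tz [ 0.6 31.6] R 31.6 alpha -88.8 z 124.4 F [-0.   0.  -0.2] t 7.75
rel nut ty,tz [-11.5  29. ] R 31.2 alpha -111.6 z 124.1 F [0.4 0.3 1. ] t 8.25
rel nut ty,tz [-21.9  22. ] R 31.0 alpha -134.9 z 123.8 F [0.3 1.3 1.8] t 8.75
rel nut ty,tz [-28.8  11.6] R 31.1 alpha -158.0 z 123.6 F [-0.4  0.2  0.1] t 9.25
rel nut ty,tz [-31.2  -0.7] R 31.2 alpha 178.6 z 123.3 F [ 0.6 -0.7  0.8] t 9.75
```

```bash
J="python3 -m jog"; C="python3 ok.py"
( $J '[0,0.5,-2.4,0,0,0.1,1,-4.9,0,0,0.2,1.4,-7.3,0,0,0.2,1.9,-9.8,0,0,0.2,2.4,-12.2,0,0]' >/dev/null && $C && $J '[0,1.4,-2.1,0,0,0.1,2.8,-4.2,0,0,0.2,4.2,-6.2,0,0,0.2,5.6,-8.3,0,0,0.3,7,-10.4,0,0]' >/dev/null && $C && $J '[0,2.1,-1.4,0,0,0.1,4.2,-2.8,0,0,0.2,6.2,-4.2,0,0,0.2,8.3,-5.6,0,0,0.2,10.4,-7,0,0]' >/dev/null && $C && $J '[0,2.4,-0.5,0,0,0.1,4.9,-1,0,0,0.2,7.3,-1.4,0,0,0.2,9.8,-1.9,0,0,0.3,12.2,-2.4,0,0]' >/dev/null && $C && $J '[0,2.4,0.5,0,0,0.1,4.9,1,0,0,0.2,7.3,1.4,0,0,0.2,9.8,1.9,0,0,0.2,12.2,2.4,0,0]' >/dev/null && $C && $J '[0,2.1,1.4,0,0,0.1,4.2,2.8,0,0,0.2,6.2,4.2,0,0,0.2,8.3,5.6,0,0,0.3,10.4,7,0,0]' >/dev/null && $C && $J '[0,1.4,2.1,0,0,0.1,2.8,4.2,0,0,0.2,4.2,6.2,0,0,0.2,5.6,8.3,0,0,0.2,7,10.4,0,0]' >/dev/null && $C && $J '[0,0.5,2.4,0,0,0,1,4.9,0,0,0.1,1.4,7.3,0,0,0.1,1.9,9.8,0,0,0.1,2.4,12.2,0,0]' >/dev/null && $C )
```

```text
rel nut ty,tz [-28.7 -12.9] R 31.5 alpha 155.7 z 123.1 F [-0.6 -0.9  0.7] t 10.25
rel nut ty,tz [-21.5 -23.4] R 31.8 alpha 132.6 z 122.8 F [-1.  -0.3 -0.6] t 10.75
rel nut ty,tz [-11.2 -30.2] R 32.2 alpha 110.3 z 122.6 F [-0.8 -1.2  1.4] t 11.25
rel nut ty,tz [  1.2 -32.7] R 32.7 alpha 88.0 z 122.2 F [-0.3 -1.5  0.1] t 11.75
rel nut ty,tz [ 13.3 -30.2] R 33.0 alpha 66.2 z 122.0 F [ 0.1 -0.4  0.4] t 12.25
rel nut ty,tz [ 22.2 -24.7] R 33.2 alpha 48.0 z 121.4 F [ -1.9 -10.9  -6.6] t 12.75
```

Force jumped to 12.7 N against the push after about 1.92 turns, which matches the measured height. I'll confirm the hard stop with a small extra push.

```bash
python3 -m jog '[0,0.7,0.7,0,0,0,1.5,1.3,0,0,0,2.2,2,0,0,0,2.2,2,0,0,0,2.2,2,0,0]' >/dev/null; python3 ok.py
python3 - <<'E'
from h import *
a=optics.camera("wrist");crop(a,180,130,280,220,2.8,"pics/w4.png")
E
```

```text
rel nut ty,tz [ 22.6 -25. ] R 33.7 alpha 47.9 z 120.9 F [ -6.6 -12.9 -12.8] t 13.25
```

View pics/w4.png

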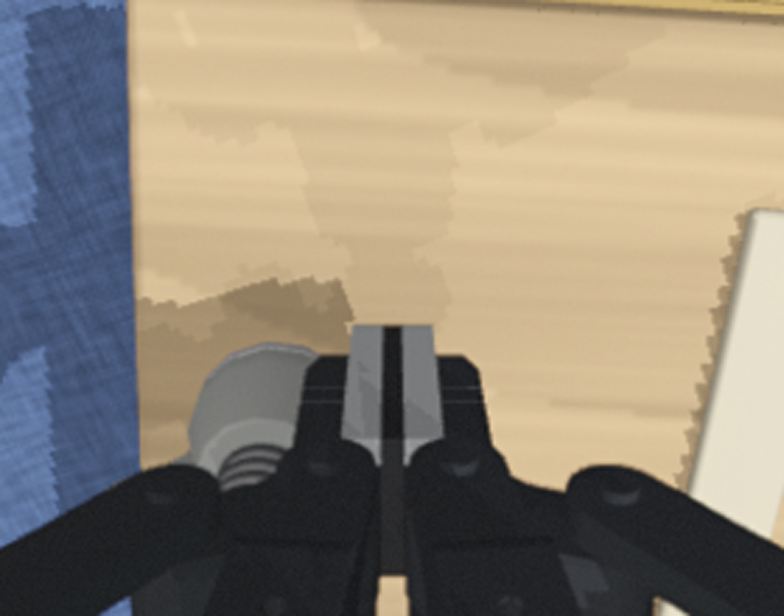

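No advance, and force rose to 19 N: hard stop. In the picture the washer crescent under the hub (260,345) is gone and more thread shows. Now I'll back off counter-clockwise, lift, and retreat for a check.

```bash
python3 -m jog '[0,-4,-4,0,0,0,-8,-7,0,0,0,-12,-11,0,0,-10,-12,-11,0,0,-40,-12,-11,0,0]' ; python3 -m jog '[-40,0,0,0,0,-80,0,0,0,0,-100,0,-40,0,0,-100,0,-80,0,0,-100,0,-80,0,0]'; python3 -m jog '[0,40,0,0,0,0,80,0,0,0,0,130,0,0,0,0,180,0,0,0,0,180,0,0,0]'
python3 - <<'E'
from h import *
print(status.get_obs()["wrist_force"])
a=optics.camera("top");b=optics.camera("scene")
A=cv2.resize(a[165:255,275:385,::-1],(400,327),interpolation=cv2.INTER_CUBIC)
B=cv2.resize(b[150:240,255:385,::-1],(400,277),interpolation=cv2.INTER_CUBIC)
w=optics.camera("wrist")[:,:,::-1]
W=cv2.resize(w,(400,250))
B2=cv2.resize(b[150:200,255:305,::-1],(400,350),interpolation=cv2.INTER_CUBIC)[:350]
L=np.vstack([A,W[:250]]);Rr=np.vstack([B,cv2.resize(B2,(400,300))])
cv2.imwrite("pics/fin.png",np.hstack([L,Rr]))
E
```

```text
time_s: 13.8
eef_pos: [0.4822, -0.1046, 0.1603]
eef_rot: [0.695, 0.121, 0.699, -0.12]
wrist_force: [-0.4, -0.3, -0.8]
opening: -0.001
time_s: 14.3
eef_pos: [0.406, -0.077, 0.2629]
eef_rot: [0.697, 0.12, 0.696, -0.12]
wrist_force: [-0.3, 0.4, 0.2]
opening: -0.0
time_s: 14.8
eef_pos: [0.4702, 0.0962, 0.2625]
eef_rot: [0.698, 0.119, 0.697, -0.117]
wrist_force: [-0.2, 0.1, -0.2]
opening: -0.003
[-0.23654513  0.1012269  -0.18899357]
```

View pics/fin.png

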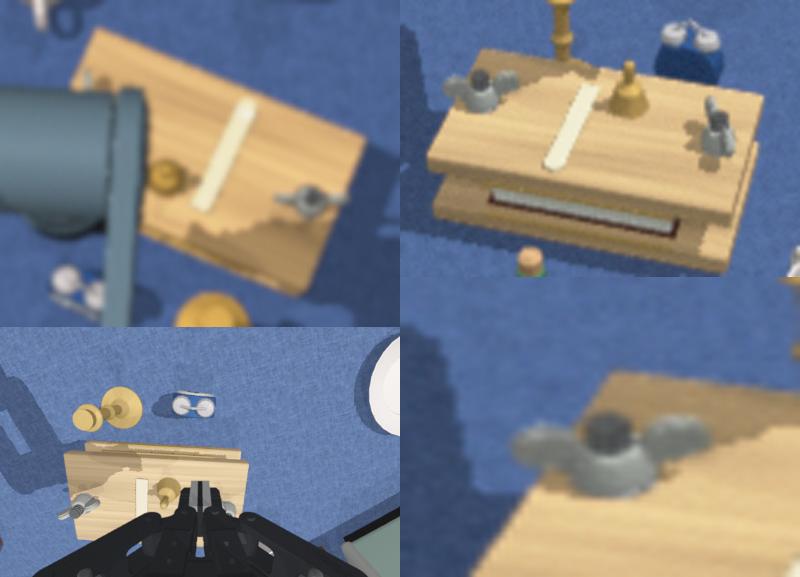

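The scene crop shows the nut at (610,460) now sitting low, with the stud standing clear above it. The far nut, bell, folder, candlestick and clock look unmoved, and the hand is clear.

```bash
python3 -c "from bench import hand_in; print(hand_in())"
```

```text
the job is handed in; nothing more can be done
None
```

The loose nut was the one at the right-hand end of the press. I screwed it down by about 1.9 turns until it stopped hard, and handed the job in at about 15 s, with no verdict reported. I pushed it clockwise with the shut fingertips in one continuous circling push, slowing to short force-checked strokes at the end, rather than lifting between strokes.

- **Snug:** at the end, the force rose from about 1 N to 13 N. An extra 3 mm push raised it to 19 N without the nut moving. The 1.9 turns match the roughly 8 mm height I measured at the start. The last pictures show no gap above the washer and more of the stud standing clear.
- **Hand clear:** after backing off and lifting, the wrist force read about 0.3 N.
- **Tight nut and goods:** I never approached the tight nut. It, the bell, bone folder, candlestick and clock look unmoved in the last pictures. I did not check the plate, jug, bottle or sugar bowl closely afterwards, but the hand stayed well away from them.
- **Disagreements:** early readings of which nut was loose were unclear. My first height reading for the tight nut came out too high, probably from mismatched image points. The washer gap and the wrist-camera view settled it.

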